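# Reset the length stop of a crosscut jig

## Task

Change the crosscut jig's length stop from the short to the long setting: press the round spring button in the window of the steel stop bar right down and, while holding it down, push the bar along the fence, away from the saw kerf, until the button springs up in the bar's second window and locks it. Then push the board along the trough until its end butts against the stop, ready for sawing, and move clear. Work with the fingertips only: pick nothing up, keep the board flat in the trough, and leave the tape measure, the glue bottle and the battery pack where they are.

Things in the scene. Friction and masses are not known exactly. Their poses are not given: they have to be found in the camera images.
- jig: Crosscut jig, fixed to the table: plywood base 150 (x) x 330 (y) x 12 mm. Origin at the centre of its underside, z up; x points from its low front lip to its aluminium fence, y runs along the fence from the saw-kerf end (-y) to the stop end (+y). Fence x 6.5 to 75 mm, top 45 mm up, cut through by the 3 mm saw kerf at y -50 mm. All the points on jig and bar have these same axes.
- trough (a point): Middle of the trough's floor, 12 mm above the jig's underside. The trough runs along y between the fence and the front lip (8 mm wide and 8 mm high), is 73.5 mm wide in x and open at both ends.
- deck (a point): Point on the fence's top (the deck) at the button's axis. The stop bar slides along y over the deck between two guide rails, 57 mm apart in x (inner faces), whose tops are 14 mm above the deck.
- button_top (a point): Centre of the top of the spring button: black, round, 28 mm across, edge chamfered 2 mm. It stands in the fence and moves only up and down: its top is 20 mm above the deck (9 mm above the bar) when up, 1 mm above the deck (3 mm below the bar's underside) when fully down. Two small keys on its sides fit notches in the bar within 1 mm and lock the bar while the button is up.
- button (a joint): Travel of the button in m: 0 = up, 0.019 = fully down. Its spring gives 2.4 N at the top, 5.3 N fully down, and returns it. The bar passes over it only when it is down 0.016 or more; once the bar covers it by a few mm, the bar keeps it down until the second window comes over it.
- window (a point): Centre of the stop bar's first window, level with the bar's top; moves with the bar. The bar is steel, 7 mm thick, its underside 4 mm above the deck, with two 40 x 40 mm windows that closed fingertips can enter: the first, round the button at the start, and the second 50 mm toward -y, with a 10 mm web between. An arm on the bar, 32 to 48 mm toward +y of this point, stands 11 mm above the bar.
- window_edge (a point): Middle of the first window's edge on the +y side, half-way through the bar's thickness: a plain 7 mm high face looking to -y, 20 mm from the window's centre, that a fingertip in the window can push to slide the bar.
- stop_bar (a joint): Position of the stop bar along the jig's +y in m: 0 = short setting (start), 0.050 = long setting (second window over the button). Sliding friction about 1.5 N; its end stop is at 0.058.
- stop_face (a point): Centre of the stop's face that the board butts against, 9.5 mm above the trough floor; the face looks to the jig's -y. It is a steel plate 48 mm wide (x), 8 mm thick, hanging into the trough from the bar's arm, and moves with the bar. Axes as the jig's.
- board_end (a point): Centre of the board's end face at the jig's -y end, half-way up (9.5 mm above the trough floor). The board is a grey weathered offcut 70 x 190 x 19 mm, about 0.13 kg, lying loose and flat in the trough along y; y of this point runs along the board toward the stop.
- board_lead (a point): Centre of the board's other end face, toward the stop, half-way up; 190 mm from board_end along its y. At the start it stands 8 to 30 mm short of the stop.
- tape_measure: Yellow tape measure 68 x 102 x 36 mm lying on the table in front of the jig, to the right; origin at the centre of its underside. A bystander.
- battery_pack: Black tool battery 76 x 118 x 64 mm standing behind the jig; origin at the centre of its underside. A bystander.
- glue_bottle: Tall yellow glue bottle 48 x 62 x 200 mm with an orange nozzle, standing on the table to the left of the jig's stop end; origin at the centre of its underside. A bystander.

How it is judged (in metres and radians):
On the way, in this order (a step that is already met when the one before it is completed fails the run):
1. the button is pressed right down in the first window (value of joint button above 0.0155 m and value of joint stop_bar below 0.01 m), for 0.05 s.
2. the stop bar is in the long setting and the button has sprung up in the second window (value of joint stop_bar between 0.0475 and 0.0525 m and value of joint button below 0.003 m), for 0.1 s.
At the end, for the whole second after the job is handed in: The stop bar is locked in the long setting (within 2.5 mm of 50 mm, button up to within 3 mm), and the board lies flat and still in the trough with its end within 3 mm of the stop's face (all of step 2 and y of board_lead in the frame of stop_face between -0.003 and 0.003 m and x of board_end in the frame of jig between -0.036 and -0.024 m and x of board_lead in the frame of jig between -0.036 and -0.024 m and z of each of board_end, board_lead in the frame of jig below 0.0245 m); the robot touches nothing.
It fails at once if the board is lifted out of the trough or tipped up (z of any of board_end, board_lead in the frame of jig above 0.032 m).
It fails at once if the tape measure is moved more than 30 mm (distance of tape_measure from where it was at the start of the episode above 0.03 m).
It fails at once if the glue bottle is moved more than 30 mm or knocked over (distance of glue_bottle from where it was at the start of the episode above 0.03 m or angle between glue_bottle's own z axis and vertical above 0.5 rad).
It fails at once if the battery pack is moved more than 30 mm (distance of battery_pack from where it was at the start of the episode above 0.03 m).
It also fails if it takes over 48 s, if anything falls off the work surface, if the arm or the gripper's body presses on something with over 40 N, if the wrist force passes 120 N, or if a joint passes its speed limit or range.

## Robot

A 6-joint arm with a two-finger parallel gripper is mounted at the origin on a cart in front of the work surface, level with it; the furniture and walls round the work are solid. World frame = base frame: x ahead of the robot, y to its left, z up, the work surface at z = 0. Lengths are in m, angles in degrees, forces in N, time in s.
With the tool pointing down it reaches from about 0.25 to 0.725 m from the base axis. Payload 9.7 kg.
Tool frame: the origin (TCP) lies midway between the tips of the shut fingers; the grasp point (between the pads) lies 19 mm behind it; z points along the fingers, x is the direction in which the jaws open and shut, and the axes are right-handed (so a half turn about z gives the same grasp; the last joint's range is limited). The gripper opens to 85 mm and grips with 20 to 120 N. Pads are 22 mm wide; open, the fingers measure 114 mm over their backs; the gripper's body (76 mm by 85 mm) begins 54 mm behind the grasp point. The pads swing forward as they close: fully open they stand 13 mm farther back than shut.
Start: joints at [-72.307, 4.979, 10.078, 95.1, 0, 90], TCP at [0.167, -0.524, 0.231] pointing down, gripper open.
Joint ranges: [-179.16, 179.16], [-48.56, 103.87], [-65.8, 70.77], [-126.05, 130.52], [-82.76, 87.17], [-180, 180]. Speed limits (degrees/s): [127.2, 127.2, 147.25, 180, 180, 180].

## Interface

Orientations are given as [roll, pitch, yaw] about the fixed x, y, z axes, in that order (R = Rz(yaw) Ry(pitch) Rx(roll)).
In Python, from workcell import sensors, camera, get_calibration, bot, recognise, place_of gives the robot as it stands. The module is installed in compiled form; this text tells all that it offers.
- The arm moves only by the tool send_rows, never from a script. Its argument "plan" is a list of rows, each a list of 3 entries, a list of its own where there are three numbers: the shift along the tool's x, y, z normalised to -1 to 1, where 1 is 0.3 m, then the turn, a rotation vector about the tool's x, y, z normalised to -1 to 1, where 1 is pi rad, then the closure, from -1 (fully open) to 1 (shut). In form: [[[x, y, z], [rx, ry, rz], claw], ...]. A call has 1 to 10 rows; each row is the pose to reach, as a shift and turn from the pose commanded when the call began, along the tool's axes at that moment, turning the shorter way round; what a row does not reach only later rows make up. A row lasts 1/10 s, in which the tool goes at most 50 mm and 8.59 degrees, less where a joint would pass 70% of its speed; a pose out of reach is approached as far as the arm can. A call with a number of a shift or a turn outside -1 to 1 is refused whole. A call with a gripper value outside its range is refused whole. The fingers move at their own pace and stop on an object; "force" is the grip in N (left out, the last holds). Time passes only in rows, so rows that repeat a pose let the fingers close. It gives the time, the measured TCP pose, the force and the opening at its end, in the units of the state.
- sensors.get_obs(): the state, without advancing time (a new reading comes with each control period).
- camera(name): name is "scene" or "top"; returns the picture (384x512x3 uint8, blue, green, red); there is no depth.
- get_calibration(name): a dict with "fx", "fy", "cx", "cy" (pixels), "k1" (the pictures are not rectified: a ray, as slopes to the right and down, at radius r is drawn at 1 + k1 r^2 times it, then the intrinsics apply), "R" (3x3) and "t" (3): a world point X has camera coordinates R X + t. Camera axes: x right, y down, z forward; pixel columns grow to the right and rows downward; lengths in m; the calibration is good to about 2 mm. A picture is of the moment at which its call begins. get_calibration takes no time and is no camera call.
- bot.job_done(): hands the job in, once; it reports no verdict.
Trained networks look in the newest picture that a camera, given by its name, has taken for a name from the list of things; names that differ only in an ending like _2 or _b are one class to them, and where a whole thing is asked for, a point or a joint stands for the part that bears it (a point fixed in the world has none). Each returns a list of dicts, best first, with "p" (0 to 1); they miss things now and then, are a little off and sometimes report something else, mostly with a low value. They report only what shows in the picture. A call takes as long as a camera call.
- recognise(label, camera): "point" ([column, row] in pixels, amid what is visible of it).
- place_of(label, camera): "point" ([column, row] in pixels: a listed point, or the origin of a listed thing).
The state is a dict: "time": time; "q": joint angles; "qd": joint speeds; "joint_efforts": joint torques, N m; "ee_pos": TCP position; "tcp_rot": TCP orientation; "wrist_force": force on the tool from outside, world axes, zero at the start; "torque": the same for the moment, N m; "opening": finger opening in m.
Only numpy, scipy, OpenCV 4.12 (cv2) and the standard library are available. Lean on these libraries where they do the work, as an engineer would, in place of code of your own. Each camera call takes 0.05 s, during which the arm holds its last target. There are 200 camera calls.

## Working session

There is one attempt and no reset: what is moved stays moved. The work goes in short steps, Python scripts to look and compute and a tool call to move; the robot and the scene stay as the last step left them, time stands still between calls to the robot, and variables do not carry over. Pictures are saved under pics/ and viewed, on a budget of 10 in all, crops included, one or two more only if the job needs it, and the job is handed in when it is done.

Besides the shell and the picture viewer there is one more tool, called after ">>>" by a JSON object that holds its "api" and its "payload". send_rows: Moves the arm, as the interface text tells. Scaled input: -1 to 1 covers 0.3 m each way for a shift and pi rad each way for a turn. Its arguments: {"type":"object","properties":{"plan":{"type":"array"},"force":{"type":"number"}},"required":["plan"]}

```bash
mkdir -p pics && cat > h.py <<'E'
import numpy as np, cv2
from workcell import sensors, camera, get_calibration, bot, recognise, place_of
def ray(c,px):
    k=get_calibration(c); K=np.array([[k["fx"],0,k["cx"]],[0,k["fy"],k["cy"]],[0,0,1.]])
    u=cv2.undistortPoints(np.array([[px]],float),K,np.array([k["k1"],0,0,0.]))[0,0]
    R=np.array(k["R"]);t=np.array(k["t"]); d=R.T@np.array([u[0],u[1],1]); return -R.T@t,d
def atz(c,px,z):
    o,d=ray(c,px); return o+d*(z-o[2])/d[2]
def proj(c,X):
    k=get_calibration(c); K=np.array([[k["fx"],0,k["cx"]],[0,k["fy"],k["cy"]],[0,0,1.]])
    return cv2.projectPoints(np.array(X,float).reshape(-1,3),cv2.Rodrigues(np.array(k["R"],float))[0],np.array(k["t"],float),K,np.array([k["k1"],0,0,0.]))[0].reshape(-1,2)
E
python3 - <<'E'
from h import *
Z=dict(jig=0,trough=.012,deck=.045,button_top=.065,window=.056,window_edge=.0525,stop_face=.0215,board_end=.0215,board_lead=.0215,tape_measure=0,battery_pack=0,glue_bottle=0)
for c in("top","scene"):
    im=camera(c); cv2.imwrite(f"pics/{c}0.png",im)
    for n,z in Z.items():
        for r in place_of(n,c)[:2]: print(c,n,round(r["p"],2),np.round(r["point"],1),np.round(atz(c,r["point"],z),4))
print(sensors.get_obs())
E
```

```text
top jig 0.93 [275.5 179.2] [ 0.6109 -0.1673  0.    ]
top trough 0.76 [272.8 194. ] [ 0.568  -0.1601  0.012 ]
top trough 0.33 [274.9 179.1] [ 0.6083 -0.1651  0.012 ]
top deck 0.81 [266.7 160.3] [ 0.6498 -0.1416  0.045 ]
top button_top 0.65 [247.5 115.8] [ 0.763  -0.0891  0.065 ]
top button_top 0.4 [266.8 159.6] [ 0.6459 -0.1413  0.065 ]
top window 0.62 [268.4 159.5] [ 0.6489 -0.1456  0.056 ]
top window_edge 0.55 [257.3 158.9] [ 0.6508 -0.1173  0.0525]
top window_edge 0.4 [266.1 162.8] [ 0.641  -0.14    0.0525]
top stop_face 0.65 [245.9 184. ] [ 0.5911 -0.0891  0.0215]
top board_end 0.72 [326.3 201.7] [ 0.5493 -0.2987  0.0215]
top board_end 0.34 [246.4 114.2] [ 0.7861 -0.0846  0.0215]
top board_lead 0.66 [257.1 189.8] [ 0.5763 -0.1187  0.0215]
top board_lead 0.51 [249.3 111.5] [ 0.7942 -0.0923  0.0215]
top tape_measure 0.7 [325.1 279. ] [ 0.3529 -0.2975  0.    ]
top battery_pack 0.82 [246.  112.6] [ 0.8    -0.0826  0.    ]
top glue_bottle 0.61 [160.  195.2] [0.5596 0.1398 0.    ]
scene jig 0.96 [260.2 189.4] [ 0.598  -0.1602  0.    ]
scene jig 0.68 [359.8 191.3] [ 0.359  -0.3051  0.   
[... 870 characters left out ...]
ottle 0.68 [205.7 278. ] [0.5551 0.1497 0.    ]
{'time': 1.3, 'q': array([-7.23064963e+01,  4.97789428e+00,  1.00800848e+01,  9.50986992e+01,
        6.37166192e-04,  9.00017585e+01]), 'qd': array([ 0.0076039 ,  0.03615319,  0.06893702,  0.03828081,  0.05087028,
       -0.03457089]), 'joint_efforts': array([ 7.71540408e-05, -5.20101070e+01,  4.64860225e+01,  1.69888102e-03,
       -1.79630924e-04,  1.39828433e-05]), 'ee_pos': array([ 0.16716565, -0.52399391,  0.23131057]), 'tcp_rot': array([-1.79999363e+02, -3.49135604e-03, -7.23082547e+01]), 'wrist_force': array([ 0.28170794, -0.05085457, -0.51098816]), 'torque': array([-0.04092667,  0.03790482,  0.01255499]), 'opening': 0.0853284550193842}
```

View pics/top0.png

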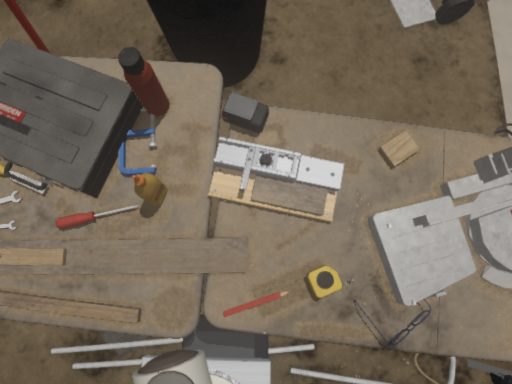

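View pics/scene0.png

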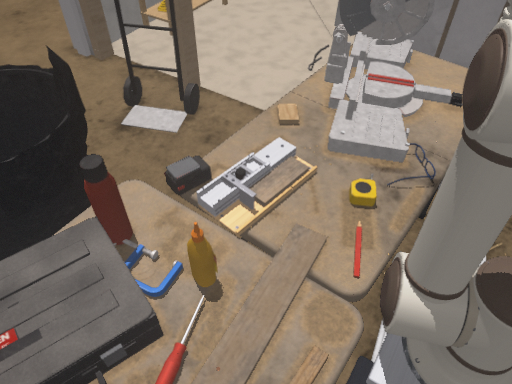

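```bash
python3 - <<'E'
from h import *
B=np.array([.646,-.1413])
th=np.radians(-8.8);R=np.array([[np.cos(th),-np.sin(th)],[np.sin(th),np.cos(th)]])
def W(x,y,z): # rel button xy, jig axes
    p=B+R@[x,y]; return [p[0],p[1],z]
for c in("top","scene"):
    im=cv2.imread(f"pics/{c}0.png")
    b=proj(c,[W(0,0,.065)])[0]; x0,y0=int(b[0])-55,int(b[1])-45; s=7
    I=cv2.resize(im[y0:y0+80,x0:x0+110],None,fx=s,fy=s,interpolation=cv2.INTER_CUBIC)
    d=lambda P,col:cv2.polylines(I,[np.round((proj(c,P)-[x0-.5,y0-.5])*s).astype(int)],True,col,1)
    d([W(14*.001*np.cos(a),14*.001*np.sin(a),.065) for a in np.linspace(0,6.28,24)],(0,0,255))
    d([W(a,b,.056) for a,b in((.02,.02),(.02,-.02),(-.02,-.02),(-.02,.02))],(0,255,0))
    d([W(a,b,.045) for a,b in((.034,.135),(.034,-.195),(-.034,-.195),(-.034,.135))],(255,0,0))
    d([W(a,b,.0) for a,b in((.034,.135),(.034,-.195),(-.1157,-.195),(-.1157,.135))],(255,0,255))
    cv2.imwrite(f"pics/{c}1.png",I)
E
```

```text
(no output)
```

View pics/top1.png

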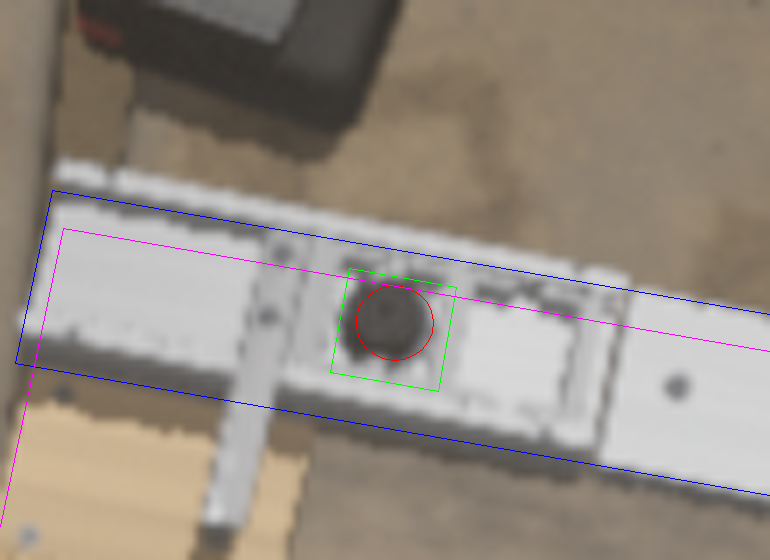

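View pics/scene1.png

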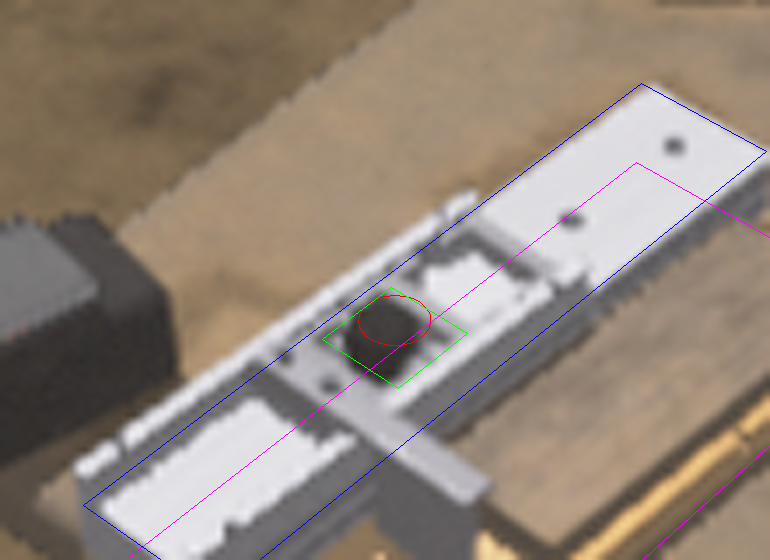

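```bash
python3 - <<'E'
from h import *
B=[.646,-.1413]
def w(c,p,z):
    b=proj(c,[[*B,.065]])[0]; x0,y0=int(b[0])-55,int(b[1])-45
    return atz(c,np.array(p)/7+[x0-.5,y0-.5],z)
def L(c,a,b,z,n):
    A,C=w(c,a,z),w(c,b,z); d=A-C; d*=np.sign(d[1]); print(c,n,A.round(4),C.round(4),"yaw",np.degrees(np.arctan2(-d[0],d[1])).round(2))
L("top",(60,165),(630,275),.059,"rail")
L("scene",(75,465),(475,195),.059,"rail")
L("top",(20,335),(600,450),.045,"frontedge")
L("scene",(642,84),(600,115),.045,"x")
L("scene",(645,83),(768,150),.045,"-y end of deck")
L("scene",(768,150),(400,410),.045,"front")
print("button",w("top",(387,315),.065),w("scene",(390,322),.065))
print("arm tip/sides",w("top",(205,525),.067),w("top",(242,525),.067),w("scene",(490,485),.067),w("scene",(440,505),.067))
E
```

```text
top rail [ 0.7051 -0.0173  0.059 ] [ 0.6679 -0.2273  0.059 ] yaw -10.04
scene rail [ 0.7061 -0.0179  0.059 ] [ 0.6623 -0.2251  0.059 ] yaw -11.94
top frontedge [ 0.6437 -0.004   0.045 ] [ 0.6053 -0.2179  0.045 ] yaw -10.17
scene x [ 0.6489 -0.3386  0.045 ] [ 0.6536 -0.3109  0.045 ] yaw -9.47
scene -y end of deck [ 0.6482 -0.3399  0.045 ] [ 0.5823 -0.3297  0.045 ] yaw 81.18
scene front [ 0.5823 -0.3297  0.045 ] [ 0.6283 -0.118   0.045 ] yaw -12.26
button [ 0.64870337 -0.13868681  0.065     ] [ 0.64667962 -0.13935036  0.065     ]
arm tip/sides [ 0.56922263 -0.07562426  0.067     ] [ 0.56954538 -0.08872399  0.067     ] [ 0.56753508 -0.08621521  0.067     ] [ 0.57749781 -0.06810057  0.067     ]
```

The jig's yaw is about -10.2° and the button is near (0.647, -0.140). Both overlays agree to within 2–3 mm. Moving in now.

>>> {"api": "send_rows", "payload": {"plan": [[[-0.37, -0.96, 0.17], [0, 0, -0.345], 1], [[-0.37, -0.96, 0.17], [0, 0, -0.345], 1], [[-0.37, -0.96, 0.17], [0, 0, -0.345], 1], [[-0.37, -0.96, 0.17], [0, 0, -0.345], 1], [[-0.37, -0.96, 0.17], [0, 0, -0.345], 1], [[-0.37, -0.96, 0.17], [0, 0, -0.345], 1], [[-0.37, -0.96, 0.17], [0, 0, -0.345], 1], [[-0.37, -0.96, 0.17], [0, 0, -0.345], 1], [[-0.37, -0.96, 0.17], [0, 0, -0.345], 1]]}}

```text
time: 2.2
ee_pos: [0.4082, -0.3301, 0.1801]
tcp_rot: [-180.0, 0.0, -10.1]
wrist_force: [-0.0, 0.1, 0.4]
opening: 0.0004
```

>>> {"api": "send_rows", "payload": {"plan": [[[0.673, -0.777, 0.267], [0, 0, 0], 1], [[0.673, -0.777, 0.267], [0, 0, 0], 1], [[0.673, -0.777, 0.267], [0, 0, 0], 1], [[0.673, -0.777, 0.267], [0, 0, 0], 1], [[0.673, -0.777, 0.267], [0, 0, 0], 1], [[0.673, -0.777, 0.267], [0, 0, 0], 1], [[0.673, -0.777, 0.267], [0, 0, 0], 1], [[0.673, -0.777, 0.267], [0, 0, 0], 1]]}}

```text
time: 3.0
ee_pos: [0.6486, -0.1357, 0.0984]
tcp_rot: [-180.0, 0.1, -10.2]
wrist_force: [0.0, -0.2, 0.3]
opening: 0.0003
```

```bash
python3 - <<'E'
from h import *
o=sensors.get_obs();print(o["time"],o["ee_pos"],o["tcp_rot"])
for c in("top","scene"):
    im=camera(c); p=proj(c,[[*o["ee_pos"]]])[0]; x0,y0=int(p[0])-55,int(p[1])-40
    I=cv2.resize(im[y0:y0+80,x0:x0+110],None,fx=3.6,fy=3.6,interpolation=cv2.INTER_CUBIC)
    for q in (p,proj(c,[[.647,-.140,.065]])[0]): cv2.circle(I,tuple(np.round((q-[x0-.5,y0-.5])*3.6).astype(int)),3,(0,0,255),1)
    globals()[c]=I
cv2.imwrite("pics/a.png",np.hstack([top,scene]))
E
```

```text
3.0 [ 0.64856659 -0.13565923  0.09844436] [-1.79986490e+02  1.21228908e-01 -1.01622829e+01]
```

View pics/a.png

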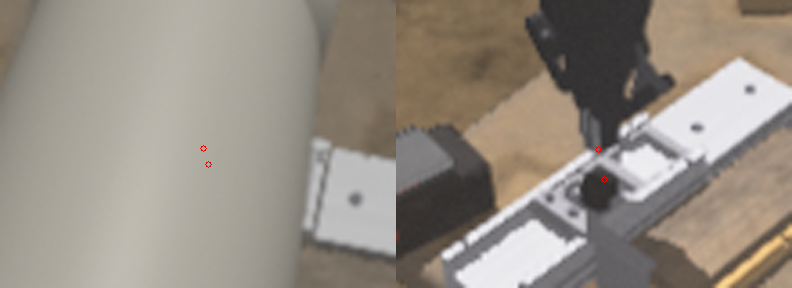

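The scene picture shows the shut fingertips on their projected point (599,150), with the button top at about (601,182) beneath. Pressing down next.

>>> {"api": "send_rows", "payload": {"plan": [[[0, 0, 0.05], [0, 0, 0], 1], [[0, 0, 0.1], [0, 0, 0], 1], [[0, 0, 0.117], [0, 0, 0], 1], [[0, 0, 0.133], [0, 0, 0], 1], [[0, 0, 0.133], [0, 0, 0], 1]]}}

```text
time: 3.6
ee_pos: [0.6472, -0.1375, 0.0598]
tcp_rot: [180.0, 0.1, -10.2]
wrist_force: [-3.9, -1.0, 2.8]
opening: -0.0004
```

```bash
python3 - <<'E'
from h import *
im=camera("scene")
o=sensors.get_obs();print(o["time"],o["ee_pos"],o["wrist_force"],o["torque"],o["qd"])
p=proj("scene",[o["ee_pos"]])[0]; x0,y0=int(p[0])-45,int(p[1])-40
cv2.imwrite("pics/b.png",cv2.resize(im[y0:y0+75,x0:x0+95],None,fx=8,fy=8,interpolation=cv2.INTER_CUBIC))
E
```

```text
3.65 [ 0.6474976  -0.13737435  0.06039378] [-2.67011549 -0.78055526  2.79486884] [-0.15138965  0.41541801 -0.01954053] [ 0.33591689 -0.12197318  0.80461699  0.19755177  0.19869343 -0.02352376]
```

View pics/b.png

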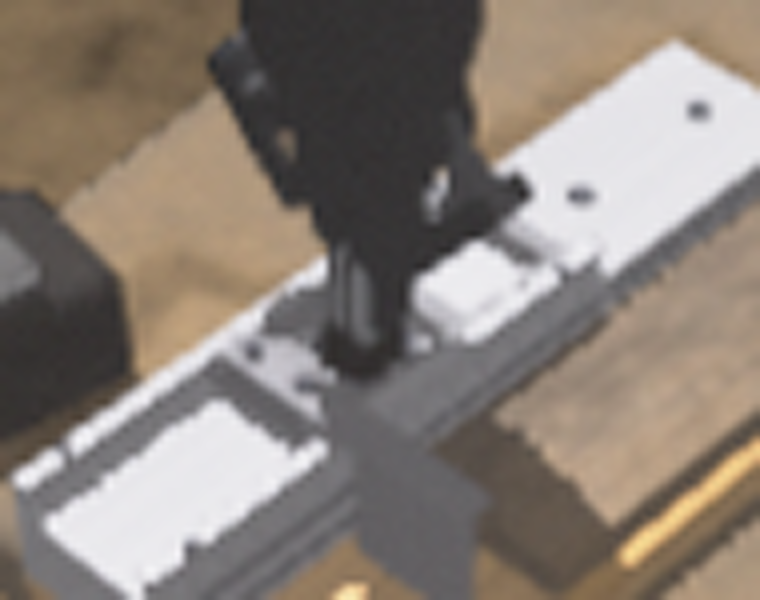

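The picture shows the fingertips on the button at (365,350), inside the first window. The sideways force is fading, so I'm pressing further.

>>> {"api": "send_rows", "payload": {"plan": [[[0, 0, 0.015], [0, 0, 0], 1], [[0, 0, 0.03], [0, 0, 0], 1], [[0, 0, 0.04], [0, 0, 0], 1], [[0, 0, 0.045], [0, 0, 0], 1], [[0, 0, 0.045], [0, 0, 0], 1], [[0, 0, 0.045], [0, 0, 0], 1]]}}

```text
time: 4.25
ee_pos: [0.6482, -0.1372, 0.0471]
tcp_rot: [180.0, -0.1, -10.2]
wrist_force: [1.0, -2.5, 5.2]
opening: 0.0002
```

>>> {"api": "send_rows", "payload": {"plan": [[[0, -0.01, 0.002], [0, 0, 0], 1], [[0, -0.02, 0.002], [0, 0, 0], 1], [[0, -0.03, 0.002], [0, 0, 0], 1], [[0, -0.04, 0.002], [0, 0, 0], 1], [[0, -0.05, 0.002], [0, 0, 0], 1], [[0, -0.05, 0.002], [0, 0, 0], 1]]}}

```text
time: 4.85
ee_pos: [0.6505, -0.1219, 0.0462]
tcp_rot: [180.0, 0.0, -10.2]
wrist_force: [0.3, -3.6, 4.9]
opening: 0.0002
```

>>> {"api": "send_rows", "payload": {"plan": [[[0, -0.01, 0], [0, 0, 0], 1], [[0, -0.02, 0], [0, 0, 0], 1], [[0, -0.03, 0], [0, 0, 0], 1], [[0, -0.04, 0], [0, 0, 0], 1], [[0, -0.05, 0], [0, 0, 0], 1], [[0, -0.05, 0], [0, 0, 0], 1]]}}

```text
time: 5.45
ee_pos: [0.6531, -0.107, 0.0459]
tcp_rot: [-180.0, 0.0, -10.2]
wrist_force: [0.4, -2.9, 0.7]
opening: 0.0
```

```bash
python3 - <<'E'
from h import *
im=camera("scene")
o=sensors.get_obs();print(o["time"],o["ee_pos"],o["wrist_force"])
p=proj("scene",[o["ee_pos"]])[0]; x0,y0=int(p[0])-45,int(p[1])-40
cv2.imwrite("pics/c.png",cv2.resize(im[y0:y0+75,x0:x0+95],None,fx=8,fy=8,interpolation=cv2.INTER_CUBIC))
E
```

```text
5.5 [ 0.65295094 -0.10696138  0.04577542] [ 1.01068763 -1.95484846  0.30565207]
```

View pics/c.png

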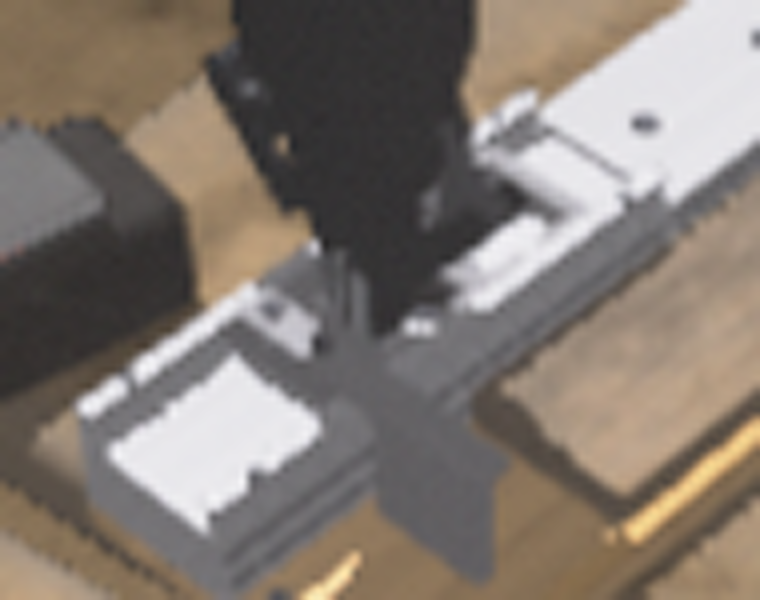

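The picture shows the bar moving with the finger: the stop arm has clearly shifted, and the button is under the web. Carrying on slowly.

>>> {"api": "send_rows", "payload": {"plan": [[[0, -0.01, -0.005], [0, 0, 0], 1], [[0, -0.02, -0.005], [0, 0, 0], 1], [[0, -0.03, -0.005], [0, 0, 0], 1], [[0, -0.04, -0.005], [0, 0, 0], 1], [[0, -0.045, -0.005], [0, 0, 0], 1], [[0, -0.05, -0.005], [0, 0, 0], 1], [[0, -0.05, -0.005], [0, 0, 0], 1]]}}

```text
time: 6.2
ee_pos: [0.6558, -0.0924, 0.0477]
tcp_rot: [-180.0, 0.0, -10.2]
wrist_force: [-2.7, -2.6, -0.5]
opening: 0.0001
```

>>> {"api": "send_rows", "payload": {"plan": [[[0, -0.005, 0], [0, 0, 0], 1], [[0, -0.01, 0], [0, 0, 0], 1], [[0, -0.015, 0], [0, 0, 0], 1], [[0, -0.015, 0], [0, 0, 0], 1]]}}

```text
time: 6.6
ee_pos: [0.6567, -0.088, 0.0478]
tcp_rot: [-180.0, -0.0, -10.2]
wrist_force: [-2.1, -2.4, -2.2]
opening: 0.0003
```

>>> {"api": "send_rows", "payload": {"plan": [[[0, -0.004, 0], [0, 0, 0], 1], [[0, -0.008, 0], [0, 0, 0], 1], [[0, -0.012, 0], [0, 0, 0], 1], [[0, -0.012, 0], [0, 0, 0], 1]]}}

```text
time: 7.0
ee_pos: [0.6576, -0.0845, 0.0481]
tcp_rot: [-180.0, -0.1, -10.2]
wrist_force: [0.0, -0.9, -0.1]
opening: -0.0002
```

>>> {"api": "send_rows", "payload": {"plan": [[[0, -0.004, 0], [0, 0, 0], 1], [[0, -0.008, 0], [0, 0, 0], 1], [[0, -0.008, 0], [0, 0, 0], 1]]}}

```text
time: 7.3
ee_pos: [0.658, -0.0824, 0.048]
tcp_rot: [-180.0, -0.0, -10.2]
wrist_force: [0.6, -3.5, 1.2]
opening: -0.0
```

>>> {"api": "send_rows", "payload": {"plan": [[[0, -0.004, 0], [0, 0, 0], 1], [[0, -0.007, 0], [0, 0, 0], 1], [[0, -0.007, 0], [0, 0, 0], 1], [[0, -0.007, 0], [0, 0, 0], 1]]}}

```text
time: 7.7
ee_pos: [0.6578, -0.0799, 0.0474]
tcp_rot: [-180.0, 0.0, -10.2]
wrist_force: [0.9, 0.9, 0.8]
opening: 0.0001
```

```bash
python3 - <<'E'
from h import *
im=camera("scene")
o=sensors.get_obs();print(o["time"],o["ee_pos"],o["wrist_force"])
p=proj("scene",[o["ee_pos"]])[0]; x0,y0=int(p[0])-45,int(p[1])-50
cv2.imwrite("pics/d.png",cv2.resize(im[y0:y0+75,x0:x0+95],None,fx=8,fy=8,interpolation=cv2.INTER_CUBIC))
for r in place_of("button_top","scene")[:3]: print(r)
E
```

```text
7.75 [ 0.65776594 -0.07991579  0.04737249] [ 0.6256158  -0.20235596 -0.38296848]
{'point': [240.0, 170.5], 'p': 0.46}
```

View pics/d.png

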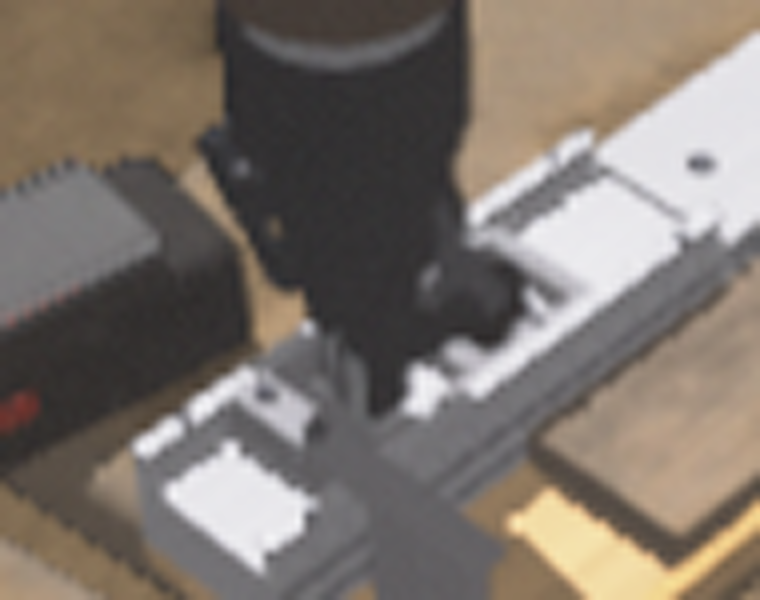

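The button is up in the second window at (490,300). A short nudge will show whether the bar is locked.

>>> {"api": "send_rows", "payload": {"plan": [[[0, -0.004, 0], [0, 0, 0], 1], [[0, -0.008, 0], [0, 0, 0], 1], [[0, -0.008, 0], [0, 0, 0], 1]]}}

```text
time: 8.1
ee_pos: [0.6583, -0.0778, 0.0475]
tcp_rot: [-180.0, 0.0, -10.2]
wrist_force: [-1.0, -0.3, -0.8]
opening: 0.0005
```

>>> {"api": "send_rows", "payload": {"plan": [[[0, -0.004, 0], [0, 0, 0], 1], [[0, -0.008, 0], [0, 0, 0], 1], [[0, -0.008, 0], [0, 0, 0], 1], [[0, -0.008, 0], [0, 0, 0], 1]]}}

```text
time: 8.5
ee_pos: [0.6584, -0.0774, 0.0475]
tcp_rot: [179.8, 0.0, -10.3]
wrist_force: [-1.8, -10.0, -0.5]
opening: 0.0003
```

Locked: 10 N met with no movement. Backing off and lifting.

>>> {"api": "send_rows", "payload": {"plan": [[[0, 0.015, 0], [0, 0, 0], 1], [[0, 0.025, 0], [0, 0, 0], 1], [[0, 0.025, -0.05], [0, 0, 0], 1], [[0, 0.025, -0.15], [0, 0, 0], 1], [[0, 0.025, -0.3], [0, 0, 0], 1], [[0, 0.025, -0.3], [0, 0, 0], 1], [[0, 0.025, -0.3], [0, 0, 0], 1]]}}

```text
time: 9.2
ee_pos: [0.6586, -0.0828, 0.1404]
tcp_rot: [-180.0, -0.2, -10.2]
wrist_force: [0.1, -0.5, -1.5]
opening: 0.0002
```

>>> {"api": "send_rows", "payload": {"plan": [[[-0.241, 0.861, 0], [0, 0, 0], 1], [[-0.241, 0.861, 0], [0, 0, 0], 1], [[-0.241, 0.861, 0], [0, 0, 0], 1], [[-0.241, 0.861, 0], [0, 0, 0], 1], [[-0.241, 0.861, 0], [0, 0, 0], 1], [[-0.241, 0.861, 0], [0, 0, 0], 1], [[-0.241, 0.861, 0], [0, 0, 0], 1], [[-0.241, 0.861, 0], [0, 0, 0], 1]]}}

```text
time: 10.0
ee_pos: [0.5406, -0.3239, 0.1372]
tcp_rot: [-180.0, 0.0, -10.2]
wrist_force: [0.8, 0.7, -0.2]
opening: 0.0002
```

```bash
python3 - <<'E'
from h import *
im=camera("scene")
o=sensors.get_obs();print(o["time"],o["ee_pos"],o["wrist_force"])
for n,z in(("board_end",.0215),("board_lead",.0215),("stop_face",.0215),("button_top",.065)):
    for r in place_of(n,"scene")[:2]: print(n,r,atz("scene",r["point"],z).round(4))
x0,y0=180,130;s=5
I=cv2.resize(im[y0:y0+110,x0:x0+150],None,fx=s,fy=s,interpolation=cv2.INTER_CUBIC)
for q in proj("scene",[[.5416,-.3242,.02],[.5468,-.296,.0215]]): cv2.circle(I,tuple(np.round((q-[x0-.5,y0-.5])*s).astype(int)),3,(0,0,255),1)
cv2.imwrite("pics/e.png",I)
E
```

```text
10.05 [ 0.5410056  -0.3233787   0.13728658] [0.43652159 0.42225476 0.42309759]
board_end {'point': [298.1, 163.2], 'p': 0.84} [ 0.55   -0.2916  0.0215]
board_lead {'point': [256.5, 199.0], 'p': 0.9} [ 0.5773 -0.1074  0.0215]
stop_face {'point': [237.4, 213.5], 'p': 0.68} [ 0.592  -0.038   0.0215]
button_top {'point': [240.9, 171.0], 'p': 0.52} [ 0.6463 -0.1373  0.065 ]
```

View pics/e.png

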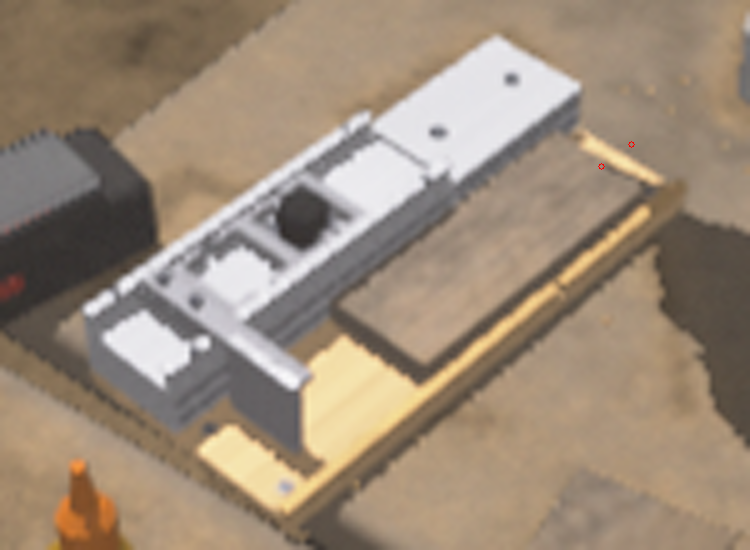

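The picture shows the button up in the second window at (300,218) and the board still short of the stop. The finger target at (631,144) is just behind the board's end. Lowering there.

>>> {"api": "send_rows", "payload": {"plan": [[[0, 0, 0.15], [0, 0, 0], 1], [[0, 0, 0.28], [0, 0, 0], 1], [[0, 0, 0.36], [0, 0, 0], 1], [[0, 0, 0.387], [0, 0, 0], 1], [[0, 0, 0.387], [0, 0, 0], 1], [[0, 0, 0.387], [0, 0, 0], 1]]}}

```text
time: 10.85
ee_pos: [0.5415, -0.3246, 0.0233]
tcp_rot: [180.0, -0.1, -10.2]
wrist_force: [-0.4, -0.2, 1.6]
opening: 0.0001
```

>>> {"api": "send_rows", "payload": {"plan": [[[0, -0.015, 0], [0, 0, 0], 1], [[0, -0.03, 0], [0, 0, 0], 1], [[0, -0.045, 0], [0, 0, 0], 1], [[0, -0.06, 0], [0, 0, 0], 1], [[0, -0.075, 0], [0, 0, 0], 1], [[0, -0.09, 0], [0, 0, 0], 1], [[0, -0.105, 0], [0, 0, 0], 1], [[0, -0.12, 0], [0, 0, 0], 1], [[0, -0.135, 0], [0, 0, 0], 1], [[0, -0.135, 0], [0, 0, 0], 1]]}}

```text
time: 11.85
ee_pos: [0.5479, -0.2839, 0.0215]
tcp_rot: [-180.0, 0.0, -10.2]
wrist_force: [-0.2, -0.3, 0.4]
opening: -0.0
```

>>> {"api": "send_rows", "payload": {"plan": [[[0, -0.015, 0], [0, 0, 0], 1], [[0, -0.03, 0], [0, 0, 0], 1], [[0, -0.045, 0], [0, 0, 0], 1], [[0, -0.06, 0], [0, 0, 0], 1], [[0, -0.075, 0], [0, 0, 0], 1], [[0, -0.09, 0], [0, 0, 0], 1], [[0, -0.1, 0], [0, 0, 0], 1], [[0, -0.1, 0], [0, 0, 0], 1]]}}

```text
time: 12.65
ee_pos: [0.5532, -0.2546, 0.0216]
tcp_rot: [-180.0, 0.0, -10.2]
wrist_force: [-0.7, -0.1, 0.1]
opening: -0.0001
```

```bash
python3 - <<'E'
from h import *
im=camera("scene")
o=sensors.get_obs();print(o["time"],o["ee_pos"],o["wrist_force"])
for n,z in(("board_lead",.0215),("stop_face",.0215),("button_top",.065)):
    for r in place_of(n,"scene")[:1]: print(n,r,atz("scene",r["point"],z).round(4))
E
```

```text
12.7 [ 0.55319727 -0.25480911  0.02161827] [ 0.49414144  0.53469297 -0.77342228]
board_lead {'point': [243.8, 208.9], 'p': 0.86} [ 0.5867 -0.06    0.0215]
stop_face {'point': [232.9, 214.7], 'p': 0.76} [ 0.5995 -0.0284  0.0215]
button_top {'point': [241.1, 170.0], 'p': 0.59} [ 0.648  -0.1408  0.065 ]
```

>>> {"api": "send_rows", "payload": {"plan": [[[0, -0.015, 0], [0, 0, 0], 1], [[0, -0.03, 0], [0, 0, 0], 1], [[0, -0.04, 0], [0, 0, 0], 1], [[0, -0.045, 0], [0, 0, 0], 1], [[0, -0.05, 0], [0, 0, 0], 1], [[0, -0.05, 0], [0, 0, 0], 1]]}}

```text
time: 13.45
ee_pos: [0.5558, -0.2401, 0.0216]
tcp_rot: [-180.0, -0.0, -10.2]
wrist_force: [0.6, 0.2, 0.3]
opening: 0.0
```

>>> {"api": "send_rows", "payload": {"plan": [[[0, -0.004, 0], [0, 0, 0], 1], [[0, -0.008, 0], [0, 0, 0], 1], [[0, -0.012, 0], [0, 0, 0], 1], [[0, -0.012, 0], [0, 0, 0], 1]]}}

```text
time: 13.85
ee_pos: [0.5564, -0.2366, 0.0216]
tcp_rot: [-180.0, 0.0, -10.2]
wrist_force: [-0.4, 0.7, 0.3]
opening: -0.0
```

>>> {"api": "send_rows", "payload": {"plan": [[[0, -0.004, 0], [0, 0, 0], 1], [[0, -0.008, 0], [0, 0, 0], 1], [[0, -0.012, 0], [0, 0, 0], 1], [[0, -0.016, 0], [0, 0, 0], 1], [[0, -0.016, 0], [0, 0, 0], 1]]}}

```text
time: 14.35
ee_pos: [0.5573, -0.2318, 0.0216]
tcp_rot: [-180.0, 0.0, -10.2]
wrist_force: [0.5, 0.3, 0.5]
opening: 0.0003
```

>>> {"api": "send_rows", "payload": {"plan": [[[0, -0.004, 0], [0, 0, 0], 1], [[0, -0.008, 0], [0, 0, 0], 1], [[0, -0.012, 0], [0, 0, 0], 1], [[0, -0.012, 0], [0, 0, 0], 1]]}}

```text
time: 14.75
ee_pos: [0.5571, -0.2311, 0.0217]
tcp_rot: [179.7, 0.0, -10.3]
wrist_force: [-4.2, -14.8, 0.6]
opening: -0.0001
```

The push met 14.8 N and stopped, so the board is against the stop. Backing off and lifting clear.

>>> {"api": "send_rows", "payload": {"plan": [[[0, 0.008, 0], [0, 0, 0], 1], [[0, 0.03, 0], [0, 0, 0], 1], [[0, 0.06, 0], [0, 0, 0], 1], [[0, 0.08, -0.1], [0, 0, 0], 1], [[0, 0.08, -0.25], [0, 0, 0], 1], [[0, 0.08, -0.4], [0, 0, 0], 1], [[0, 0.08, -0.5], [0, 0, 0], 1], [[0, 0.3, -0.5], [0, 0, 0], 1], [[0, 0.5, -0.5], [0, 0, 0], 1], [[0, 0.5, -0.5], [0, 0, 0], 1]]}}

```text
time: 15.75
ee_pos: [0.5304, -0.3794, 0.1716]
tcp_rot: [180.0, -0.0, -10.3]
wrist_force: [0.5, 0.8, -1.0]
opening: -0.0001
```

```bash
python3 - <<'E'
from h import *
im=camera("scene")
o=sensors.get_obs();print(o["time"],o["ee_pos"],o["wrist_force"])
for n,z in(("board_lead",.0215),("board_end",.0215),("stop_face",.0215),("button_top",.065)):
    for r in place_of(n,"scene")[:1]: print(n,r,atz("scene",r["point"],z).round(4))
x0,y0=180,130;s=5
cv2.imwrite("pics/f.png",cv2.resize(im[y0:y0+110,x0:x0+150],None,fx=s,fy=s,interpolation=cv2.INTER_CUBIC))
E
```

```text
15.8 [ 0.5295804  -0.38181715  0.17098328] [-3.13244605 -0.72825044 -1.21979945]
board_lead {'point': [238.8, 212.1], 'p': 0.79} [ 0.5916 -0.0439  0.0215]
board_end {'point': [280.6, 178.5], 'p': 0.66} [ 0.5616 -0.2094  0.0215]
stop_face {'point': [234.9, 215.2], 'p': 0.68} [ 0.5942 -0.0298  0.0215]
button_top {'point': [241.8, 166.9], 'p': 0.48} [ 0.6532 -0.152   0.065 ]
```

View pics/f.png

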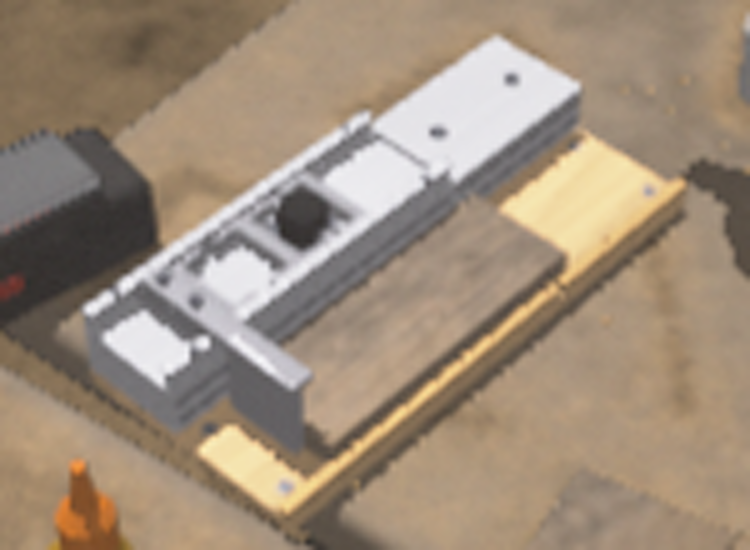

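```bash
python3 - <<'E'
from h import *
print((proj("scene",[[.5246,-.2141,.031],[.5590,-.2203,.031],[.5246+.0337,-.2141+.187,.031]])-[179.5,129.5])*5)
o=sensors.get_obs();print(o["qd"].round(2))
E
```

```text
[[568.83569881 253.44261306]
 [520.15293531 223.1709504 ]
 [332.3272363  449.50441004]]
[ 1.13 -0.65 -0.34 -0.01 -0.16 -0.  ]
```

>>> {"api": "send_rows", "payload": {"plan": [[[0, 0, 0], [0, 0, 0], 1], [[0, 0, 0], [0, 0, 0], 1], [[0, 0, 0], [0, 0, 0], 1]]}}

```text
time: 16.3
ee_pos: [0.5316, -0.3754, 0.1718]
tcp_rot: [180.0, -0.0, -10.1]
wrist_force: [-0.8, 0.2, 0.9]
opening: -0.0
```

```bash
python3 -c "
from workcell import bot
print(bot.job_done())"
```

```text
the job is handed in; nothing more can be done
None
```

The stop is at the long setting and locked, the board is against it, and I handed the job in at about 16 s of the 48 s allowed. `job_done` gave no verdict.

- **Button and bar:** I pressed the button about 18 mm down in the first window (5.2 N), then slid the bar until the button came up in the second window. Pushing on the bar's window edge afterwards met about 10 N with almost no movement, so it is locked. The last picture shows the button up there.
- **Board:** I pushed it along the trough until it stopped firmly at 14.8 N, then backed off and lifted the arm clear. In the last picture it lies flat, with its stop-end corner about where that contact puts it.
- **Check that disagreed:** at the end the network's points put the board end about 14 mm short of the stop face. It also placed the button about 13 mm from where I had measured it. Its confidence was 0.68–0.79 for the board and stop, and 0.48 for the button. I trusted the contact force and the picture instead. The picture resolves the gap only to about 3 mm, which is the allowed limit.
- **Bystanders:** the arm did not go near the tape measure, glue bottle or battery pack. I did not measure their positions again at the end.

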